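# Put the soap-making things into their matching holders

### The job

Tidy the soap-making table: put the amber bottle, the metal bottle, the spatula and the bar of soap that lie in the front part of the table each into the wooden holder that matches its shape and size, bottles upright and never tipped over, spatula and soap flat, all of them wholly inside the rim and resting on the holder's floor. Leave the two jars beside the work, with the gold-brown and the black lid, where they stand.

Things in the scene. Friction and masses are not known exactly. Their poses are not given: they have to be found in the camera images.
- amber_bottle: the one loose dark amber glass bottle with a black screw cap, upright; round body 45 mm in diameter with straight sides to about 65 mm up, 104 mm tall with the cap (cap 25 mm wide, 80 to 104 mm up), 0.19 kg. Origin: centre of its underside; z up. Goes in the small round holder. (Similar bottles farther back, more than 0.8 m ahead of the robot, are scenery.)
- metal_bottle: the one loose light grey aluminium bottle with a grey screw cap, upright; round body 66 mm in diameter with straight sides to about 110 mm up, 158 mm tall with the cap (cap 36 mm wide, 136 to 158 mm up), 0.42 kg. Origin: centre of its underside; z up. Goes in the large round holder. (Similar bottles farther back, more than 0.8 m ahead of the robot, are scenery.)
- spatula: loose black spatula lying flat, 258 mm long (x), 9 mm thick. The handle is 16 mm wide and runs from x = -129 to +44 mm, the 50 mm wide blade from x = +44 to +129 mm. Origin: underside, middle of the length, on the centre line; z up. It weighs 0.06 kg and balances near x = +30 mm, where the handle can be gripped. Goes in the long holder, blade at either end.
- soap_bar: loose cream bar of soap lying flat, 84 mm long (x), 54 mm wide (y), 30 mm thick, rounded edges, 0.12 kg. Origin: centre of its underside; z up. Goes in the rectangular soap holder, either way round.
- small_round_holder: small round dark brown wooden holder, 74 mm across outside and 64 mm inside the rim. It is fixed to the table at its place for the run; its 4 mm floor has a rim that stands 4 mm above the floor (8 mm above the table). Origin: centre of its underside, on the table; z up.
- large_round_holder: large round dark brown wooden holder, 96 mm across outside and 86 mm inside the rim. It is fixed to the table at its place for the run; its 4 mm floor has a rim that stands 4 mm above the floor (8 mm above the table). Origin: centre of its underside, on the table; z up.
- long_holder: long dark brown wooden tray, 290 x 82 mm outside, 280 x 72 mm inside the rim, length along x. It is fixed to the table at its place for the run; its 4 mm floor has a rim that stands 4 mm above the floor (8 mm above the table). Origin: centre of its underside, on the table; z up. The rims of the two long sides are missing over the middle 150 mm, for the fingers.
- soap_holder: short rectangular dark brown wooden tray, 114 x 84 mm outside, 104 x 74 mm inside the rim, length along x. It is fixed to the table at its place for the run; its 4 mm floor has a rim that stands 4 mm above the floor (8 mm above the table). Origin: centre of its underside, on the table; z up.
- gold_lid_jar: bystander: jar of pale flakes with a gold-brown lid, 76 mm in diameter, 81 mm tall, loose, to be left alone. Origin: centre of its underside.
- black_lid_jar: bystander: jar of grey-brown flakes with a black lid, 72 mm in diameter, 88 mm tall, loose, to be left alone. Origin: centre of its underside.
There are look-alikes about, which are no part of the job. What is shaped like the metal_bottle but turquoise is not meant.

How it is judged:
By the outcome, as a careful person would: the job done as asked, in the order asked, and still so for the second after the job is handed in, with the robot touching nothing.
It also fails if it takes over 141 s, if anything falls off the work surface, if the arm or the gripper's body presses on something with over 40 N, if the wrist force passes 120 N, or if a joint passes its speed limit or range.

### The arm

A 6-joint arm with a two-finger parallel gripper is mounted at the origin on a cart in front of the work surface, level with it; the furniture and walls round the work are solid. World frame = base frame: x ahead of the robot, y to its left, z up, the work surface at z = 0. Lengths are in m, angles in rad, forces in N, time in s.
With the tool pointing down it reaches from about 0.3 to 0.775 m from the base axis. Payload 14.6 kg.
Tool frame: the origin (TCP) lies at the very end of the fingers, on their centre line; the grasp point (between the pads) lies 19 mm behind it; z points along the fingers, y is the line along which they close (so a half turn about z gives the same grasp; the last joint's range is limited). The gripper opens to 94 mm and grips with 3 to 60 N. Pads are 16 mm wide; open, the fingers measure 119 mm over their backs; the gripper's body (75 mm by 177 mm) begins 78 mm behind the grasp point.
Start: joints at [-1.207, 0.3, 1.521, -0, 1.321, -0.067], TCP at [0.23, -0.5, 0.205] pointing down, gripper open.
Joint ranges: [-3.03, 3.03], [-0.79, 2.21], [0.23, 2.52], [-1.04, 4.18], [0, 3.07], [-2.55, 2.55]. Speed limits (rad/s): [2.22, 2.22, 2.57, 3.14, 3.14, 3.14].

### API

Orientations are given as [roll, pitch, yaw] about the fixed x, y, z axes, in that order (R = Rz(yaw) Ry(pitch) Rx(roll)).
In Python, from station import ctrl, camera, camera_info, finder gives the robot as it stands.
- The arm moves only by the tool carry_out, never from a script. Its argument "motion" is a list of rows, each a list of 2 entries, a list of its own where there are three numbers: the shift along the tool's x, y, z as a fraction of full scale, then the turn about the tool's z as a fraction of full scale. A call has 1 to 12 rows; each row is the pose to reach, as a shift and turn from the pose commanded when the call began, along the tool's axes at that moment, turning the shorter way round; what a row does not reach only later rows make up. Full scale, the value 1, is 200 mm for a shift and 360 degrees for a turn. A row lasts 1/10 s, in which the tool goes at most 50 mm and 8.59 degrees, less where a joint would pass 70% of its speed; a pose out of reach is approached as far as the arm can. A call with a number of a shift or a turn outside -1 to 1 is refused whole. A call with a gripper value outside its range is refused whole. "hand" is the closure, from -1 (fully open) to 1 (shut), set as the call begins (left out, the last holds). The fingers move at their own pace and stop on an object; "force" is the grip in N (left out, the last holds). Time passes only in rows, so rows that repeat a pose let the fingers close. It gives the time, the measured TCP pose, the force, the opening and the grip force at its end, in the units of the state.
- ctrl.get_obs(): the state, without advancing time (a new reading comes with each control period).
- camera(name): name is "side" or "top"; returns (picture, depth): 384x512x3 uint8, blue, green, red; 384x512 float32, m along the optical axis (not along the pixel's ray), 0 where there is no reading.
- camera_info(name): a dict with "camera_matrix" (3x3 intrinsics, pixels), "origin" and "attitude" of the camera in the world. Camera axes: x right, y down, z forward; pixel columns grow to the right and rows downward; lengths in m; the calibration is good to about 2 mm. A picture is of the moment at which its call begins. camera_info takes no time and is no camera call.
- ctrl.hand_in(): hands the job in; it is judged then, once.
Trained networks look in the newest picture that a camera, given by its name, has taken for a name from the list of things; names that differ only in an ending like _2 or _b are one class to them, and where a whole thing is asked for, a point or a joint stands for the part that bears it (a point fixed in the world has none). Each returns a list of dicts, best first, with "conf" (0 to 1); they miss things now and then, are a little off and sometimes report something else, mostly with a low value. They report only what shows in the picture. A call takes as long as a camera call. They do not tell look-alikes from the thing itself.
- finder.boxes_of(camera, query): "location" ([column, row] in pixels, amid what is visible of it).
- finder.cut_out(camera, query): "mask" (384x512 bool, what is visible of it) and "location" ([column, row] in pixels, amid what is visible of it).
- finder.pinpoint(camera, query): "location" ([column, row] in pixels: a listed point, or the origin of a listed thing).
The state is a dict: "time_s": time; "qpos": joint angles; "joint_vel": joint speeds; "tau": joint torques, N m; "ee_pos": TCP position; "eef_rot": TCP orientation; "force": force on the tool from outside, world axes, zero at the start; "moment": the same for the moment, N m; "grip_width": finger opening in m; "grip_force": force on a finger pad.
Only numpy, scipy, OpenCV 4.12 (cv2) and the standard library are available. Lean on these libraries where they do the work, as an engineer would, in place of code of your own. Each camera call takes 0.05 s, during which the arm holds its last target. There are 200 camera calls.

## Working session

There is one attempt and no reset: what is moved stays moved. The work goes in short steps, Python scripts to look and compute and a tool call to move; the robot and the scene stay as the last step left them, time stands still between calls to the robot, and variables do not carry over. Pictures are saved under pics/ and viewed, at most 14 in all, crops included, and the job is handed in when it is done.

Besides the shell and the picture viewer there is one more tool, called after "Emit:" by a JSON object that holds its "op" and its "data". carry_out: Moves the arm, as the interface text tells. Its arguments: {"type":"object","properties":{"motion":{"type":"array","items":{"type":"array"}},"hand":{"type":"number"},"force":{"type":"number"}},"required":["motion"]}

```bash
mkdir -p pics
python3 - <<'E'
from station import ctrl,camera,camera_info,finder
import cv2,numpy as np
for c in("side","top"):
    p,d=camera(c); cv2.imwrite(f"pics/{c}0.png",p); np.savez(f"{c}0.npz",p=p,d=d)
    print(c,camera_info(c))
    for q in "amber_bottle metal_bottle spatula soap_bar small_round_holder large_round_holder long_holder soap_holder gold_lid_jar black_lid_jar".split():
        print(q,[(np.round(r["location"]).tolist(),round(r["conf"],2)) for r in finder.cut_out(c,q)][:4],[(np.round(r["location"],1).tolist(),round(r["conf"],2)) for r in finder.pinpoint(c,q)][:4])
o=ctrl.get_obs();print(o)
E
```

```text
side {'camera_matrix': array([[422.01357978,   0.        , 250.21347399],
       [  0.        , 422.01357978, 193.42135664],
       [  0.        ,   0.        ,   1.        ]]), 'origin': array([0.02493557, 0.95567211, 0.79446966]), 'attitude': array([-2.19552435, -0.00329639, -2.62300663])}
amber_bottle [([172.0, 258.0], 0.82)] [([172.2, 274.8], 0.78)]
metal_bottle [([136.0, 277.0], 0.77), ([265.0, 260.0], 0.76), ([206.0, 266.0], 0.73), ([182.0, 306.0], 0.69)] [([182.9, 324.9], 0.93), ([136.6, 294.9], 0.93), ([207.4, 286.7], 0.91), ([264.5, 280.0], 0.72)]
spatula [([258.0, 182.0], 0.93)] [([270.5, 190.0], 0.95)]
soap_bar [([237.0, 231.0], 0.84)] [([234.3, 235.1], 0.59)]
small_round_holder [([324.0, 148.0], 0.48)] [([326.3, 149.0], 0.49)]
large_round_holder [([296.0, 146.0], 0.71)] [([295.0, 144.4], 0.73)]
long_holder [([289.0, 169.0], 0.6)] [([290.1, 167.5], 0.68)]
soap_holder [([258.0, 209.0], 0.73), ([171.0, 260.0], 0.16)] [([258.3, 209.3], 0.6), ([149.6, 236.3], 0.46), ([289.7, 165.3], 0.24)]
gold_lid_jar [([262.0, 132.0], 0.81), ([232.0, 231.0], 0.18)] [([260.7, 140.5], 0.82), (
[... 1303 characters left out ...]
 0.96)]
{'time_s': 2.1, 'qpos': array([-1.20661587e+00,  2.99870941e-01,  1.52097559e+00, -7.10377094e-06,
        1.32071354e+00, -6.65984478e-02]), 'joint_vel': array([-4.37297433e-04, -3.78398855e-05,  1.80529620e-03, -1.69122659e-03,
        9.71270466e-04, -8.46154942e-04]), 'tau': array([-2.17587352e-03, -5.31659782e+01, -3.52915263e+01,  7.07520498e-02,
        2.13056436e-02, -1.26436299e-05]), 'ee_pos': array([ 0.22966366, -0.49975139,  0.20547186]), 'eef_rot': array([3.14156060e+00, 9.03597186e-06, 4.30780664e-01]), 'force': array([ 0.0600377 ,  0.17725206, -1.03101538]), 'moment': array([-0.03557624,  0.00491057, -0.02757971]), 'grip_force': 0.0, 'grip_width': 0.09385372494802614}
```

Run:
```python
import cv2
for c,(y0,y1,x0,x1) in dict(side=(110,350,80,400),top=(100,280,90,410)).items():
    cv2.imwrite(f"pics/{c}0c.png",cv2.resize(cv2.imread(f"pics/{c}0.png")[y0:y1,x0:x1],None,fx=2.5,fy=2.5,interpolation=cv2.INTER_CUBIC))
```

```text
(no output)
```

View pics/side0c.png

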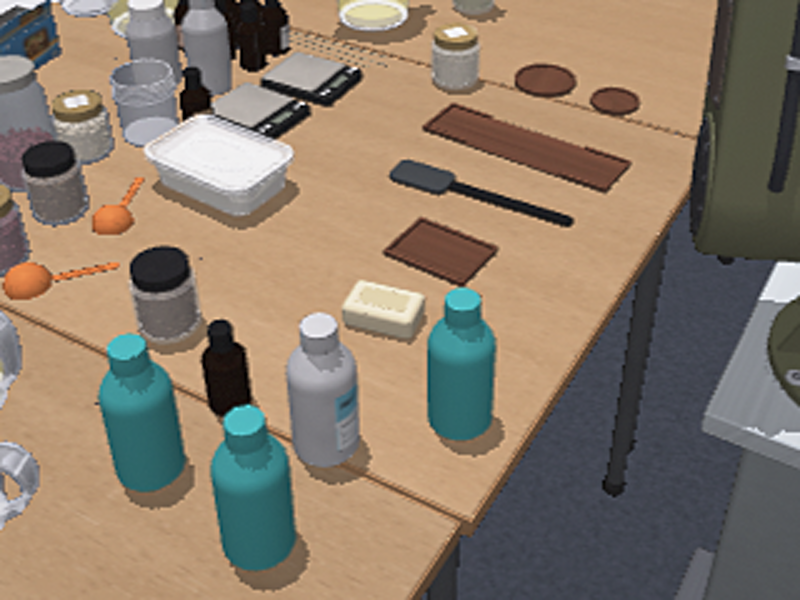

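View pics/top0c.png

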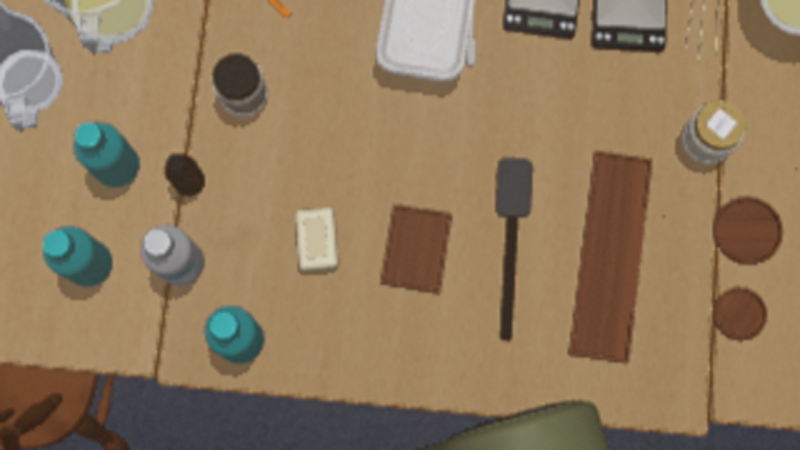

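The side view shows the amber bottle at (170,258), the grey metal bottle at (208,266) and three turquoise decoys at (136,277), (182,306) and (265,260). In the top view metal is at (160,200) and amber at (164,170). The soap is at (217,196), the soap holder at (257,199), the spatula at (295,190) and the long holder at (334,202). The round holders are at (389,192) large and (386,225) small.

```bash
cat > h.py <<'E'
from station import ctrl,camera,camera_info,finder
import cv2,numpy as np
from scipy.spatial.transform import Rotation as R
from scipy.optimize import least_squares
def world(c,d,m):
    I=camera_info(c);K=I["camera_matrix"];v,u=np.nonzero(m&(d>0));z=d[v,u]
    P=np.c_[(u-K[0,2])/K[0,0]*z,(v-K[1,2])/K[1,1]*z,z]
    return P@R.from_euler("xyz",I["attitude"]).as_matrix().T+I["origin"]
def ray(c,uv,h):
    I=camera_info(c);K=I["camera_matrix"]
    r=R.from_euler("xyz",I["attitude"]).as_matrix()@np.linalg.inv(K)@[uv[0],uv[1],1]
    return I["origin"]+r*(h-I["origin"][2])/r[2]
def mask(c,q,near,p=None):
    L=[r for r in finder.cut_out(c,q) if np.hypot(*(np.array(r["location"])-near))<12]
    return L[0]["mask"] if L else None
def rect(P):
    (c,(a,b),t)=cv2.minAreaRect(P[:,:2].astype(np.float32)*1000)
    if a<b:a,b,t=b,a,t+90
    return np.round(c,1),round(a,1),round(b,1),round((t+90)%180-90,1)
def circ(P,r):
    f=least_squares(lambda x:np.hypot(P[:,0]-x[0],P[:,1]-x[1])-r,P[:,:2].mean(0)+[.01*0,0],loss="soft_l1",f_scale=.002)
    return f.x*1000,np.abs(f.fun).mean()*1000
E
python3 - <<'E'
from h import *
loc=dict(amber_bottle=([172,258],[164,170]),metal_bottle=([208,266],[160,200]),spatula=([258,182],[295,187]),soap_bar=([237,231],[220,194]),small_round_holder=([324,148],[386,225]),large_round_holder=([296,144],[389,192]),long_holder=([289,168],[334,200]),soap_holder=([257,209],[257,199]),gold_lid_jar=([262,132],[373,154]),black_lid_jar=([147,225],[184,132]))
D={}
for i,c in enumerate(("side","top")):
    p,d=camera(c)
    T=world(c,d,np.ones_like(d,bool)); s=(abs(T[:,0]-.45)<.15)&(abs(T[:,1])<.3)
    print(c,"table z med",np.median(T[s,2]), (d>0).mean())
    for q,l in loc.items():
        m=mask(c,q,l[i])
        if m is None:
            if q!="amber_bottle": print(c,q,"none");continue
            m=np.zeros(d.shape,bool);x,y=l[i];w=slice(y-14,y+14),slice(x-12,x+12);m[w]=p[w].max(2)<75
        P=world(c,d,m); D[q,c]=P
        z=P[:,2]*1000
        print(c,q,len(P),"z",np.percentile(z,[5,50,95,99.5]).round(),"med",(np.median(P[:,:2],0)*1000).round(),rect(P))
np.save("D.npy",D,allow_pickle=True)
for q,r,lo,hi in(("amber_bottle",.0225,.01,.062),("metal_bottle",.033,.01,.105),("gold_lid_jar",.038,.01,.075),("black_lid_jar",.036,.01,.08)):
    for cs in(("side",),("top",),("side","top")):
        P=np.vstack([D[q,c] for c in cs if (q,c) in D] or [np.zeros((0,3))]);P=P[(P[:,2]>lo)&(P[:,2]<hi)]
        if len(P)>20: print(q,cs,len(P),circ(P,r))
E
```

```text
side table z med -0.0025549104983937365 0.9945526123046875
side amber_bottle 623 z [ -1.  55. 102. 150.] med [567. 401.] (array([566.6, 403.7]), 302.0, 48.6, -48.4)
side metal_bottle 1401 z [ 14.  92. 156. 158.] med [444. 405.] (array([509.9, 355.9]), 190.5, 63.6, -33.4)
side spatula 392 z [ 3.  6. 10. 11.] med [572. -60.] (array([525. , -58.2]), 249.1, 51.3, -0.9)
side soap_bar 534 z [ 7. 27. 30. 32.] med [499. 216.] (array([503.4, 205.5]), 81.7, 53.4, 9.1)
side small_round_holder 200 z [-4.  2.  6.  8.] med [ 460. -383.] (array([ 464.2, -392. ]), 99.0, 71.2, -69.4)
side large_round_holder 241 z [-1.  2.  7.  9.] med [ 577. -389.] (array([ 578.5, -387.7]), 95.9, 91.5, -40.8)
side long_holder 1046 z [-1.  2.  6.  8.] med [ 513. -201.] (array([ 523.2, -206.8]), 290.4, 96.4, -3.5)
side soap_holder 680 z [-0.  3.  7.  8.] med [508.  68.] (array([509. ,  67.1]), 115.8, 89.3, -3.9)
side gold_lid_jar 460 z [ 6. 52. 79. 81.] med [ 691. -303.] (array([ 740.6, -397.3]), 243.4, 74.9, -62.7)
side black_lid_jar 891 z [ 9. 64. 87. 89.] med [689. 347.] (array([716.1, 291.4]), 156.7, 67.0, -73.6)
t
[... 1568 characters left out ...]

metal_bottle ('side', 'top') 911 (array([459.28412194, 386.68135181]), np.float64(0.8515523161604632))
gold_lid_jar ('side',) 300 (array([ 669.95223763, -271.64087968]), np.float64(9.28668946072102))
gold_lid_jar ('top',) 216 (array([ 704.32235312, -330.89540404]), np.float64(3.5629721154208123))
gold_lid_jar ('side', 'top') 516 (array([ 704.04540566, -330.12136304]), np.float64(3.0997472050131596))
black_lid_jar ('side',) 554 (array([709.21191904, 329.33750963]), np.float64(1.7024617844663694))
black_lid_jar ('top',) 180 (array([710.3260609 , 329.23540547]), np.float64(2.01392139307418))
black_lid_jar ('side', 'top') 734 (array([709.52677681, 329.4484004 ]), np.float64(1.8089202266694475))
```

```bash
cat >> h.py <<'E'
def go(*W):
    """W: world (x,y,z,yaw) waypoints in mm/deg -> (dx,dy,dz,turn) fractions from the present pose"""
    o=ctrl.get_obs();p=o["ee_pos"]*1000;y=o["eef_rot"][2]
    print("t",round(o["time_s"],1),"at",p.round(1),"rpy",np.degrees(o["eef_rot"]).round(1),"w",round(o["grip_width"],4))
    for w in W:
        s=np.array(w[:3])-p;c,n=np.cos(y),np.sin(y);t=-(w[3]-np.degrees(y));t=(t+180)%360-180
        print(w,"->",np.round([(c*s[0]+n*s[1])/200,(n*s[0]-c*s[1])/200,-s[2]/200],3).tolist(),round(t/360,4))
E
python3 - <<'E'
from h import *
D=np.load("D.npy",allow_pickle=True).item()
p,d=camera("side");p2,d2=camera("top")
def P(c,p,d):
    h=cv2.cvtColor(p,cv2.COLOR_BGR2HSV);return world(c,d,(h[...,0]>82)&(h[...,0]<98)&(h[...,1]>110))
T=np.vstack([P("side",p,d),P("top",p2,d2)]);T=T[(T[:,2]>.01)&(T[:,2]<.105)&(T[:,0]<.8)]
_,lab,cen=cv2.kmeans(T[:,:2].astype(np.float32),3,None,(3,50,1e-4),5,cv2.KMEANS_PP_CENTERS)
O=[]
for k in range(3):
    c,e=circ(T[lab[:,0]==k],.033);O.append(c);print("turq",c.round(),e.round(1))
O.append(np.array([459,386]))
for tgt,obs in((np.array([576,390]),O),(np.array([459,386]),O[:3])):
  for yaw in range(-20,180,10):
    a=np.radians(yaw);X=np.array([np.cos(a),np.sin(a)]);Y=np.array([np.sin(a),-np.cos(a)])
    g=[]
    for o in obs:
        q=o-tgt;g.append(np.hypot(max(abs(q@X)-37.5,0),max(abs(q@Y)-88.5,0)))
    print(yaw,int(min(g)),end="; ")
  print()
S=np.vstack([D["spatula",c] for c in("top",)])
for c in("side","top"):
    S=D["spatula",c];S=S[(S[:,2]<.025)];H=S[(S[:,0]>.41)&(S[:,0]<.55)]
    k=np.polyfit(H[:,0],H[:,1],1);B=S[S[:,0]>.59]
    print(c,"handle deg",np.degrees(np.arctan(k[0])).round(2),"y@.5",np.polyval(k,.5).round(4),"x",np.percentile(S[:,0],[.5,99.5]).round(3),"blade",rect(B),"y@.6",np.polyval(k,.61).round(4))
for q in("small_round_holder","large_round_holder"):
    for c in("side","top"):
        (x,r)=cv2.minEnclosingCircle(D[q,c][:,:2].astype(np.float32));print(q,c,np.round(np.array(x)*1000),round(r*1000))
go((450,-200,250,50))
E
```

```text
turq [589. 495.] 1.1
turq [362. 292.] 0.9
turq [446. 513.] 0.7
-20 14; -10 17; 0 16; 10 12; 20 12; 30 26; 40 39; 50 40; 60 26; 70 21; 80 26; 90 28; 100 27; 110 22; 120 22; 130 34; 140 19; 150 9; 160 14; 170 17; 
-20 31; -10 33; 0 38; 10 38; 20 34; 30 31; 40 38; 50 51; 60 65; 70 77; 80 72; 90 57; 100 45; 110 39; 120 42; 130 46; 140 46; 150 39; 160 31; 170 33; 
side handle deg 0.58 y@.5 -0.0614 x [0.403 0.647] blade (array([619.9, -60.4]), 58.5, 51.3, 0.9) y@.6 -0.0602
top handle deg 0.45 y@.5 -0.0662 x [0.405 0.65 ] blade (array([620. , -63.6]), 59.9, 49.6, 2.6) y@.6 -0.0653
small_round_holder side [ 461. -393.] 51
small_round_holder top [ 461. -387.] 40
large_round_holder side [ 575. -390.] 51
large_round_holder top [ 577. -392.] 49
t 3.3 at [ 229.7 -499.7  205.4] rpy [180.    0.   24.7] w 0.094
(450, -200, 250, 50) -> [1.627, -0.902, -0.223] -0.0703
```

Emit:
{"op": "carry_out", "data": {"motion": [[[0.12,-0.12,-0.03],-0.02],[[0.3,-0.3,-0.08],-0.04],[[0.47,-0.47,-0.12],-0.0564],[[0.64,-0.64,-0.16],-0.0564],[[0.81,-0.81,-0.2],-0.0564],[[0.95,-0.95,-0.22],-0.0564],[[1,-1,-0.22],-0.0564],[[1,-1,-0.22],-0.0564]], "hand": -1, "force": 20}}

```text
time_s: 4.1
ee_pos: [0.3284, -0.2332, 0.2499]
eef_rot: [3.141, -0.0, 0.788]
force: [-0.2, -0.2, 0.1]
grip_width: 0.0941
grip_force: 0.0
```

Emit:
{"op": "carry_out", "data": {"motion": [[[0.15,-0.06,0],0],[[0.36,-0.15,0],0],[[0.58,-0.25,0],0],[[0.8,-0.34,0],0],[[1,-0.43,0],0]]}}

```text
time_s: 4.6
ee_pos: [0.4091, -0.0312, 0.2495]
eef_rot: [3.141, -0.0, 0.784]
force: [0.2, 0.1, -0.7]
grip_width: 0.0941
grip_force: 0.0
```

Emit:
{"op": "carry_out", "data": {"motion": [[[0.2,-0.09,0],0],[[0.42,-0.18,0],0],[[0.64,-0.28,0],0],[[0.84,-0.36,0],0],[[1,-0.43,0],0],[[1,-0.43,0],0]]}}

```text
time_s: 5.2
ee_pos: [0.4903, 0.1719, 0.2484]
eef_rot: [-3.141, 0.001, 0.787]
force: [-1.2, -0.5, 0.1]
grip_width: 0.094
grip_force: 0.0
```

```bash
python3 -c "
from h import *
go((576,390,250,45),(576,390,120,45))"
```

```text
t 5.2 at [490.3 171.9 248.4] rpy [-1.80e+02  1.00e-01  4.51e+01] w 0.094
(576, 390, 250, 45) -> [1.075, -0.466, -0.008] 0.0003
(576, 390, 120, 45) -> [1.075, -0.466, 0.642] 0.0003
```

Emit:
{"op": "carry_out", "data": {"motion": [[[0.18,-0.08,0],0],[[0.4,-0.18,0],0],[[0.62,-0.27,0],0],[[0.82,-0.36,0],0],[[0.95,-0.43,0],0],[[1,-0.466,0],0],[[1,-0.466,0],0],[[1,-0.466,0],0]]}}

```text
time_s: 6.0
ee_pos: [0.5653, 0.3758, 0.2491]
eef_rot: [3.142, 0.001, 0.784]
force: [-0.4, 0.8, -0.2]
grip_width: 0.0941
grip_force: 0.0
```

Run:
```python
from h import *
go((576,390,250,45),(576,390,120,45),(576,390,30,45))
```

```text
t 6.0 at [565.3 375.8 249.1] rpy [180.    0.   44.9] w 0.0941
(576, 390, 250, 45) -> [0.088, -0.013, -0.005] -0.0002
(576, 390, 120, 45) -> [0.088, -0.013, 0.645] -0.0002
(576, 390, 30, 45) -> [0.088, -0.013, 1.095] -0.0002
```

Emit:
{"op": "carry_out", "data": {"motion": [[[0.088,-0.013,0.1],0],[[0.088,-0.013,0.2],0],[[0.088,-0.013,0.32],0],[[0.088,-0.013,0.46],0],[[0.088,-0.013,0.6],0],[[0.088,-0.013,0.73],0],[[0.088,-0.013,0.85],0],[[0.088,-0.013,0.95],0],[[0.088,-0.013,1],0],[[0.088,-0.013,1],0]]}}

```text
time_s: 7.0
ee_pos: [0.5753, 0.3902, 0.0487]
eef_rot: [-3.141, 0.002, 0.784]
force: [-0.1, -0.1, 0.0]
grip_width: 0.0938
grip_force: 0.0
```

Run:
```python
from h import *
go((576,390,28,45))
p,d=camera("side");cv2.imwrite("pics/a1.png",cv2.resize(p[180:310,100:290],None,fx=4,fy=4))
```

```text
t 7.0 at [575.3 390.2  48.7] rpy [-1.80e+02  1.00e-01  4.49e+01] w 0.0938
(576, 390, 28, 45) -> [0.002, 0.003, 0.103] -0.0002
```

View pics/a1.png

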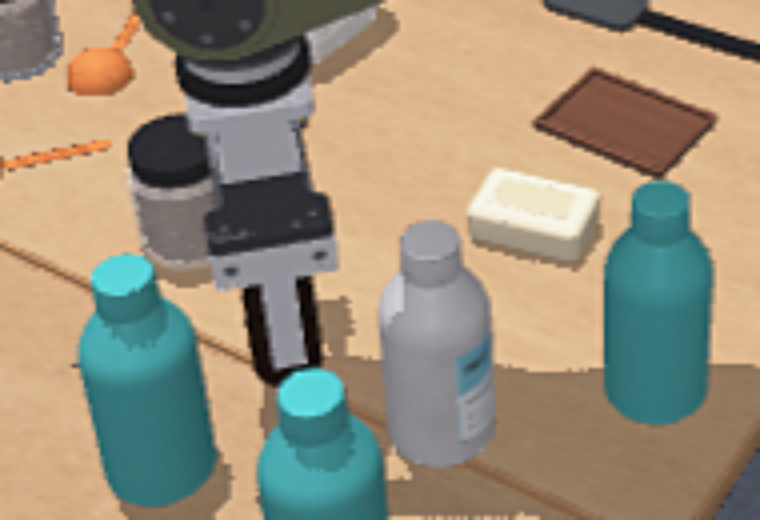

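The gripper straddles the amber bottle at about (170,265) in the full picture, clear of its neighbours.

Emit:
{"op": "carry_out", "data": {"motion": [[[0,0,0.05],0],[[0,0,0.1],0],[[0,0,0.105],0],[[0,0,0.105],0]]}}

```text
time_s: 7.45
ee_pos: [0.5752, 0.3915, 0.0281]
eef_rot: [-3.141, 0.001, 0.785]
force: [-0.6, 0.6, -0.2]
grip_width: 0.094
grip_force: 0.0
```

Emit:
{"op": "carry_out", "data": {"motion": [[[0,0,0],0],[[0,0,0],0],[[0,0,0],0],[[0,0,0],0],[[0,0,0],0],[[0,0,0],0],[[0,0,0],0],[[0,0,0],0],[[0,0,0],0],[[0,0,0],0]], "hand": 1, "force": 20}}

```text
time_s: 8.45
ee_pos: [0.5755, 0.3915, 0.0286]
eef_rot: [3.141, -0.0, 0.785]
force: [1.0, -0.7, 1.4]
grip_width: 0.0439
grip_force: 20.0
```

Emit:
{"op": "carry_out", "data": {"motion": [[[0,0,-0.04],0],[[0,0,-0.12],0],[[0,0,-0.22],0],[[0,0,-0.34],0],[[0,0,-0.46],0],[[0,0,-0.58],0],[[0,0,-0.7],0],[[0,0,-0.82],0],[[0,0,-0.92],0],[[0,0,-0.98],0],[[0,0,-1],0],[[0,0,-1],0]]}}

```text
time_s: 9.65
ee_pos: [0.5753, 0.3915, 0.2286]
eef_rot: [3.142, -0.0, 0.785]
force: [-0.0, 0.4, -2.8]
grip_width: 0.0443
grip_force: 20.0
```

Run:
```python
from h import *
go((460.5,-386.5,228,45))
```

```text
t 9.7 at [575.3 391.5 228.6] rpy [180.  -0.  45.] w 0.0443
(460.5, -386.5, 228, 45) -> [-3.156, 2.345, 0.003] -0.0
```

Emit:
{"op": "carry_out", "data": {"motion": [[[-0.05,0.037,0],0],[[-0.14,0.104,0],0],[[-0.25,0.186,0],0],[[-0.37,0.275,0],0],[[-0.49,0.364,0],0],[[-0.61,0.453,0],0],[[-0.73,0.542,0],0],[[-0.86,0.639,0],0],[[-1,0.743,0],0]]}}

```text
time_s: 10.55
ee_pos: [0.5382, 0.1439, 0.2273]
eef_rot: [-3.141, 0.001, 0.786]
force: [0.5, 0.3, -1.1]
grip_width: 0.044
grip_force: 20.0
```

Emit:
{"op": "carry_out", "data": {"motion": [[[-0.125,0.093,0],0],[[-0.25,0.186,0],0],[[-0.375,0.279,0],0],[[-0.5,0.372,0],0],[[-0.625,0.464,0],0],[[-0.75,0.557,0],0],[[-0.875,0.65,0],0],[[-1,0.743,0],0]]}}

```text
time_s: 11.35
ee_pos: [0.5018, -0.1025, 0.2275]
eef_rot: [-3.14, 0.001, 0.785]
force: [0.3, -0.0, -1.4]
grip_width: 0.0445
grip_force: 20.0
```

Emit:
{"op": "carry_out", "data": {"motion": [[[-0.125,0.093,0],0],[[-0.25,0.186,0],0],[[-0.375,0.279,0],0],[[-0.5,0.372,0],0],[[-0.625,0.464,0],0],[[-0.75,0.557,0],0],[[-0.86,0.64,0],0],[[-0.94,0.7,0],0],[[-0.98,0.73,0],0],[[-1,0.743,0],0],[[-1,0.743,0],0]]}}

```text
time_s: 12.45
ee_pos: [0.4661, -0.3477, 0.228]
eef_rot: [-3.141, -0.0, 0.785]
force: [0.1, 0.1, -1.7]
grip_width: 0.0438
grip_force: 20.0
```

Run:
```python
from h import *
go((460.5,-386.5,228,45),(460.5,-386.5,60,45),(460.5,-386.5,33,45))
```

```text
t 12.4 at [ 466.1 -347.7  228. ] rpy [-180.   -0.   45.] w 0.0438
(460.5, -386.5, 228, 45) -> [-0.157, 0.118, -0.0] -0.0
(460.5, -386.5, 60, 45) -> [-0.157, 0.118, 0.84] -0.0
(460.5, -386.5, 33, 45) -> [-0.157, 0.118, 0.975] -0.0
```

Emit:
{"op": "carry_out", "data": {"motion": [[[-0.08,0.06,0],0],[[-0.157,0.118,0.05],0],[[-0.157,0.118,0.15],0],[[-0.157,0.118,0.28],0],[[-0.157,0.118,0.42],0],[[-0.157,0.118,0.56],0],[[-0.157,0.118,0.7],0],[[-0.157,0.118,0.8],0],[[-0.157,0.118,0.86],0],[[-0.157,0.118,0.89],0],[[-0.157,0.118,0.89],0]]}}

```text
time_s: 13.55
ee_pos: [0.4606, -0.3868, 0.0501]
eef_rot: [-3.141, 0.0, 0.785]
force: [0.7, -0.3, -1.6]
grip_width: 0.0443
grip_force: 20.0
```

Run:
```python
from h import *
go((460.5,-386.5,33,45))
p,d=camera("side");a=p[110:190,270:370]
p,d=camera("top");b=p[180:260,340:440]
cv2.imwrite("pics/a2.png",cv2.resize(np.hstack([a,b]),None,fx=4,fy=4))
```

```text
t 13.6 at [ 460.6 -386.8   50.1] rpy [-180.    0.   45.] w 0.0443
(460.5, -386.5, 33, 45) -> [0.001, -0.001, 0.085] -0.0
```

View pics/a2.png

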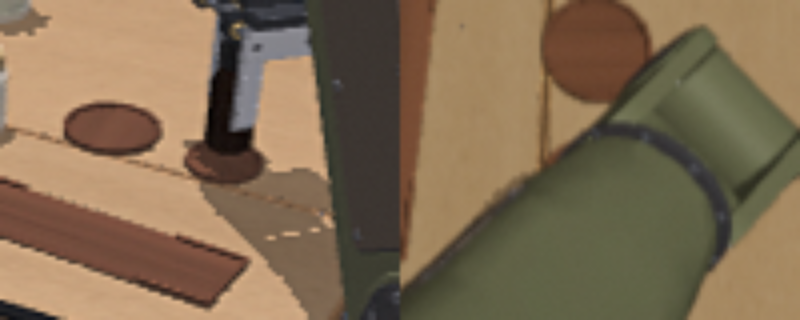

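The bottle hangs above the small holder, centred at about (326,147) in the side view. Now I lower it.

Emit:
{"op": "carry_out", "data": {"motion": [[[0,0,0.03],0],[[0,0,0.06],0],[[0,0,0.08],0],[[0,0,0.087],0],[[0,0,0.087],0],[[0,0,0.087],0]]}}

```text
time_s: 14.25
ee_pos: [0.4607, -0.3869, 0.0332]
eef_rot: [3.141, -0.0, 0.785]
force: [0.1, 0.3, -1.1]
grip_width: 0.044
grip_force: 20.0
```

Emit:
{"op": "carry_out", "data": {"motion": [[[0,0,0],0],[[0,0,0],0],[[0,0,0],0],[[0,0,0],0],[[0,0,0],0],[[0,0,0],0],[[0,0,0],0],[[0,0,0],0]], "hand": -1}}

```text
time_s: 15.05
ee_pos: [0.4607, -0.3868, 0.033]
eef_rot: [-3.142, 0.0, 0.785]
force: [0.0, 0.3, 0.2]
grip_width: 0.0939
grip_force: 0.0
```

Emit:
{"op": "carry_out", "data": {"motion": [[[0,0,-0.06],0],[[0,0,-0.18],0],[[0,0,-0.34],0],[[0,0,-0.54],0],[[0,0,-0.74],0],[[0,0,-0.92],0],[[0,0,-1],0],[[0,0,-1],0]]}}

```text
time_s: 15.85
ee_pos: [0.4611, -0.3873, 0.2365]
eef_rot: [3.136, -0.0, 0.785]
force: [-0.1, -0.4, -0.5]
grip_width: 0.0937
grip_force: 0.0
```

Run:
```python
from h import *
go((459,386.5,240,45))
```

```text
t 15.8 at [ 461.1 -387.3  236.5] rpy [179.7  -0.   45. ] w 0.0937
(459, 386.5, 240, 45) -> [2.728, -2.744, -0.017] -0.0
```

Emit:
{"op": "carry_out", "data": {"motion": [[[0.1,-0.1,0],0],[[0.24,-0.24,0],0],[[0.4,-0.4,0],0],[[0.56,-0.56,0],0],[[0.72,-0.72,0],0],[[0.88,-0.88,0],0],[[0.91,-0.915,0],0]]}}

```text
time_s: 16.55
ee_pos: [0.4594, -0.1253, 0.2324]
eef_rot: [-3.14, 0.0, 0.788]
force: [0.2, -0.8, -0.0]
grip_width: 0.0938
grip_force: 0.0
```

Emit:
{"op": "carry_out", "data": {"motion": [[[0.15,-0.15,0],0],[[0.3,-0.3,0],0],[[0.46,-0.46,0],0],[[0.62,-0.62,0],0],[[0.78,-0.78,0],0],[[0.91,-0.915,0],0]]}}

```text
time_s: 17.15
ee_pos: [0.4589, 0.131, 0.2323]
eef_rot: [-3.141, 0.001, 0.785]
force: [0.7, -0.3, 0.9]
grip_width: 0.0942
grip_force: 0.0
```

Emit:
{"op": "carry_out", "data": {"motion": [[[0.15,-0.15,0],0],[[0.3,-0.3,0],0],[[0.46,-0.46,0],0],[[0.62,-0.62,0],0],[[0.76,-0.76,0],0],[[0.86,-0.86,0],0],[[0.91,-0.915,0],0],[[0.91,-0.915,0],0],[[0.91,-0.915,0],0]]}}

```text
time_s: 18.05
ee_pos: [0.459, 0.3863, 0.2326]
eef_rot: [3.141, 0.001, 0.785]
force: [-1.0, -0.5, 0.2]
grip_width: 0.094
grip_force: 0.0
```

Run:
```python
from h import *
go((459,386.5,240,45),(459,386.5,73,45))
p,d=camera("top");P=world("top",d,mask("top","small_round_holder",[386,225]) if 0 else np.ones(d.shape,bool))
s=(abs(P[:,0]-.46)<.04)&(abs(P[:,1]+.387)<.04);P=P[s]
print("amber max z",P[:,2].max(),"cap",np.median(P[P[:,2]>.09],0))
B=P[(P[:,2]>.02)&(P[:,2]<.066)];print(len(B),circ(B,.0225))
m=mask("top","metal_bottle",[160,200])
```

```text
t 18.1 at [459.  386.3 232.6] rpy [180.   0.  45.] w 0.094
(459, 386.5, 240, 45) -> [0.001, -0.001, -0.037] -0.0001
(459, 386.5, 73, 45) -> [0.001, -0.001, 0.798] -0.0001
amber max z 0.11535418897239524 cap [ 0.45870247 -0.38554666  0.10503676]
57 (array([ 459.94867956, -388.42036567]), np.float64(0.6897382370238608))
```

Emit:
{"op": "carry_out", "data": {"motion": [[[0,0,0.08],0],[[0,0,0.18],0],[[0,0,0.3],0],[[0,0,0.42],0],[[0,0,0.54],0],[[0,0,0.65],0],[[0,0,0.73],0],[[0,0,0.78],0],[[0,0,0.8],0],[[0,0,0.8],0],[[0,0,0.8],0]]}}

```text
time_s: 19.25
ee_pos: [0.4591, 0.3875, 0.074]
eef_rot: [3.141, -0.001, 0.785]
force: [0.2, -0.3, -0.2]
grip_width: 0.0941
grip_force: 0.0
```

Emit:
{"op": "carry_out", "data": {"motion": [[[0,0,0],0],[[0,0,0],0],[[0,0,0],0],[[0,0,0],0],[[0,0,0],0],[[0,0,0],0],[[0,0,0],0],[[0,0,0],0],[[0,0,0],0]], "hand": 1, "force": 30}}

```text
time_s: 20.15
ee_pos: [0.4588, 0.3875, 0.0732]
eef_rot: [3.142, -0.0, 0.785]
force: [0.8, -0.3, 3.0]
grip_width: 0.0647
grip_force: 29.9
```

Emit:
{"op": "carry_out", "data": {"motion": [[[0,0,-0.04],0],[[0,0,-0.12],0],[[0,0,-0.22],0],[[0,0,-0.34],0],[[0,0,-0.46],0],[[0,0,-0.58],0],[[0,0,-0.7],0],[[0,0,-0.82],0],[[0,0,-0.92],0],[[0,0,-0.98],0],[[0,0,-1],0],[[0,0,-1],0]]}}

```text
time_s: 21.35
ee_pos: [0.4586, 0.3874, 0.2727]
eef_rot: [-3.141, 0.001, 0.785]
force: [0.5, -0.3, -3.7]
grip_width: 0.0645
grip_force: 29.9
```

Run:
```python
from h import *
go((576.5,-391,273,45))
```

```text
t 21.4 at [458.6 387.4 272.7] rpy [-180.    0.   45.] w 0.0645
(576.5, -391, 273, 45) -> [-2.335, 3.169, -0.002] -0.0
```

Emit:
{"op": "carry_out", "data": {"motion": [[[-0.037,0.05,0],0],[[-0.104,0.14,0],0],[[-0.186,0.25,0],0],[[-0.275,0.37,0],0],[[-0.364,0.49,0],0],[[-0.453,0.61,0],0],[[-0.542,0.73,0],0],[[-0.637,0.86,0],0],[[-0.737,1,0],0]]}}

```text
time_s: 22.25
ee_pos: [0.4953, 0.1399, 0.2721]
eef_rot: [-3.141, 0.001, 0.785]
force: [1.0, 0.3, -4.8]
grip_width: 0.065
grip_force: 29.9
```

Emit:
{"op": "carry_out", "data": {"motion": [[[-0.093,0.125,0],0],[[-0.186,0.25,0],0],[[-0.279,0.375,0],0],[[-0.37,0.5,0],0],[[-0.461,0.625,0],0],[[-0.553,0.75,0],0],[[-0.645,0.875,0],0],[[-0.737,1,0],0]]}}

```text
time_s: 23.05
ee_pos: [0.5322, -0.1057, 0.2721]
eef_rot: [-3.14, 0.001, 0.785]
force: [1.0, 1.4, -3.3]
grip_width: 0.0645
grip_force: 29.9
```

Emit:
{"op": "carry_out", "data": {"motion": [[[-0.093,0.125,0],0],[[-0.186,0.25,0],0],[[-0.279,0.375,0],0],[[-0.37,0.5,0],0],[[-0.461,0.625,0],0],[[-0.553,0.75,0],0],[[-0.635,0.86,0],0],[[-0.695,0.94,0],0],[[-0.725,0.98,0],0],[[-0.737,1,0],0],[[-0.737,1,0],0]]}}

```text
time_s: 24.15
ee_pos: [0.5699, -0.3495, 0.2726]
eef_rot: [-3.141, 0.0, 0.785]
force: [-0.5, -0.1, -3.5]
grip_width: 0.0644
grip_force: 29.9
```

Run:
```python
from h import *
go((576.5,-391,273,45),(576.5,-391,95,45),(576.5,-391,77.5,45))
```

```text
t 24.1 at [ 569.9 -349.5  272.6] rpy [-180.    0.   45.] w 0.0644
(576.5, -391, 273, 45) -> [-0.123, 0.17, -0.002] -0.0001
(576.5, -391, 95, 45) -> [-0.123, 0.17, 0.888] -0.0001
(576.5, -391, 77.5, 45) -> [-0.123, 0.17, 0.975] -0.0001
```

Emit:
{"op": "carry_out", "data": {"motion": [[[-0.06,0.09,0],0],[[-0.123,0.17,0.02],0],[[-0.123,0.17,0.12],0],[[-0.123,0.17,0.26],0],[[-0.123,0.17,0.4],0],[[-0.123,0.17,0.54],0],[[-0.123,0.17,0.68],0],[[-0.123,0.17,0.79],0],[[-0.123,0.17,0.86],0],[[-0.123,0.17,0.9],0],[[-0.123,0.17,0.9],0],[[-0.123,0.17,0.9],0]]}}

```text
time_s: 25.35
ee_pos: [0.5772, -0.3911, 0.0943]
eef_rot: [3.14, -0.0, 0.785]
force: [-0.4, 0.3, -3.6]
grip_width: 0.0649
grip_force: 29.9
```

Emit:
{"op": "carry_out", "data": {"motion": [[[0,0,0.03],0],[[0,0,0.055],0],[[0,0,0.07],0],[[0,0,0.075],0],[[0,0,0.075],0],[[0,0,0.075],0]]}}

```text
time_s: 25.95
ee_pos: [0.5768, -0.391, 0.0782]
eef_rot: [3.141, -0.0, 0.785]
force: [0.8, 0.4, -4.5]
grip_width: 0.0644
grip_force: 29.9
```

Run:
```python
from h import *
go((576.5,-391,77.5,45))
p,d=camera("side");a=p[90:190,240:370]
cv2.imwrite("pics/a3.png",cv2.resize(a,None,fx=5,fy=5))
```

```text
t 25.9 at [ 576.8 -391.    78.2] rpy [180.  -0.  45.] w 0.0644
(576.5, -391, 77.5, 45) -> [-0.001, -0.001, 0.004] -0.0
```

View pics/a3.png

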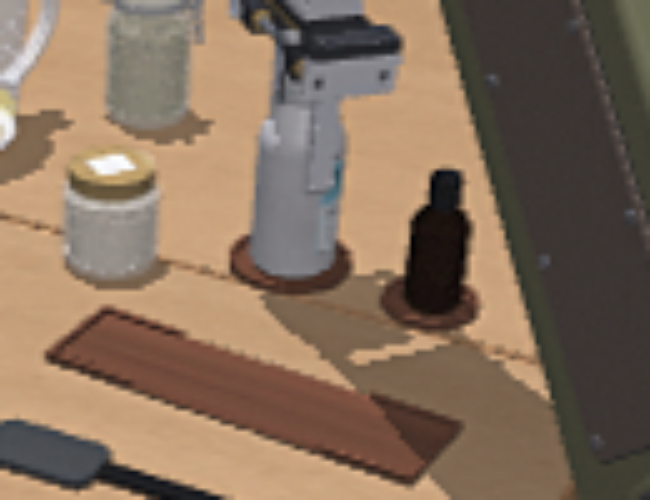

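The metal bottle is within the large holder's rim at about (298,145), and the amber bottle stands in the small holder at (327,148). It is still about 1 mm high, so I lower it, release and rise.

Emit:
{"op": "carry_out", "data": {"motion": [[[0,0,0.004],0],[[0,0,0.006],0],[[0,0,0.006],0],[[0,0,0.006],0]]}}

```text
time_s: 26.4
ee_pos: [0.5769, -0.391, 0.0772]
eef_rot: [3.141, -0.0, 0.785]
force: [-0.5, 0.3, 0.1]
grip_width: 0.0645
grip_force: 29.9
```

Emit:
{"op": "carry_out", "data": {"motion": [[[0,0,0],0],[[0,0,0],0],[[0,0,0],0],[[0,0,0],0],[[0,0,0],0],[[0,0,0],0],[[0,0,0],0]], "hand": -1}}

```text
time_s: 27.1
ee_pos: [0.5767, -0.391, 0.0768]
eef_rot: [3.142, -0.0, 0.785]
force: [-0.5, 0.2, 0.2]
grip_width: 0.094
grip_force: 0.0
```

Emit:
{"op": "carry_out", "data": {"motion": [[[0,0,-0.06],0],[[0,0,-0.18],0],[[0,0,-0.34],0],[[0,0,-0.54],0],[[0,0,-0.74],0],[[0,0,-0.83],0],[[0,0,-0.83],0],[[0,0,-0.83],0]]}}

```text
time_s: 27.9
ee_pos: [0.5766, -0.3908, 0.2424]
eef_rot: [-3.141, 0.0, 0.785]
force: [0.5, 0.8, -0.9]
grip_width: 0.094
grip_force: 0.0
```

Run:
```python
from h import *
go((555,-64,240,0.5))
```

```text
t 27.9 at [ 576.6 -390.8  242.4] rpy [-180.    0.   45.] w 0.094
(555, -64, 240, 0.5) -> [1.079, -1.232, 0.012] 0.1236
```

Emit:
{"op": "carry_out", "data": {"motion": [[[0.1,-0.12,0],0.02],[[0.24,-0.27,0],0.04],[[0.38,-0.43,0],0.063],[[0.54,-0.62,0],0.085],[[0.7,-0.8,0],0.107],[[0.84,-0.95,0],0.1236],[[0.87,-1,0],0.1236],[[0.87,-1,0],0.1236]]}}

```text
time_s: 28.7
ee_pos: [0.558, -0.1253, 0.242]
eef_rot: [-3.141, 0.001, 0.012]
force: [0.5, 0.2, 0.8]
grip_width: 0.0936
grip_force: 0.0
```

Run:
```python
from h import *
for c,n in(("side",[258,182]),("top",[295,187])):
    p,d=camera(c);m=mask(c,"spatula",n)
    if m is None: print(c,"no");continue
    P=world(c,d,m);P=P[P[:,2]<.025];H=P[(P[:,0]>.41)&(P[:,0]<.57)];k=np.polyfit(H[:,0],H[:,1],1)
    print(c,"y@.555",np.polyval(k,.555),np.degrees(k[0]),"x",P[:,0].min(),P[:,0].max(),rect(P))
for c in("side","top"): print(c,[ (ray(c,r["location"],.0)*1000).round() for r in finder.pinpoint(c,"spatula")[:2]])
p,d=camera("top");P=world("top",d,np.ones(d.shape,bool))
s=(abs(P[:,0]-.577)<.05)&(abs(P[:,1]+.391)<.05);B=P[s&(P[:,2]>.03)&(P[:,2]<.11)]
print("metal",len(B),circ(B,.033),P[s,2].max())
go((555,-64,240,.5),(555,-64,40,.5))
```

```text
side y@.555 -0.05978391291733745 2.0807981574604844 x 0.39366045101017527 0.6457030217631271 (array([519.8, -63.4]), 252.3, 55.4, 0.8)
top y@.555 -0.06269799155462122 5.0823118701966585 x 0.5443187999894807 0.6501798081651811 (array([597.5, -59. ]), 106.2, 38.9, 3.8)
side [array([525., -68.,   0.])]
top [array([516., -68.,   0.])]
metal 175 (array([ 577.10286666, -393.30376688]), np.float64(0.8712405461445543)) 0.16879899486944083
t 29.1 at [ 558.4 -127.5  242.5] rpy [-180.     0.     0.4] w 0.094
(555, -64, 240, 0.5) -> [-0.014, -0.318, 0.013] -0.0002
(555, -64, 40, 0.5) -> [-0.014, -0.318, 1.013] -0.0002
```

Emit:
{"op": "carry_out", "data": {"motion": [[[-0.01,-0.12,0.1],0],[[-0.01,-0.25,0.25],0],[[-0.01,-0.315,0.42],0],[[-0.01,-0.315,0.58],0],[[-0.01,-0.315,0.74],0],[[-0.01,-0.315,0.88],0],[[-0.01,-0.315,0.97],0],[[-0.01,-0.315,1],0],[[-0.01,-0.315,1],0]]}}

```text
time_s: 29.95
ee_pos: [0.5557, -0.0638, 0.0424]
eef_rot: [-3.141, 0.001, 0.008]
force: [-0.3, -1.1, 0.0]
grip_width: 0.0939
grip_force: 0.0
```

Run:
```python
from h import *
go((556.5,-64,2,.5))
p,d=camera("side");a=p[130:230,200:330]
cv2.imwrite("pics/a4.png",cv2.resize(a,None,fx=5,fy=5))
```

```text
t 29.9 at [555.7 -63.8  42.4] rpy [-1.8e+02  1.0e-01  5.0e-01] w 0.0939
(556.5, -64, 2, 0.5) -> [0.004, 0.001, 0.202] -0.0001
```

View pics/a4.png

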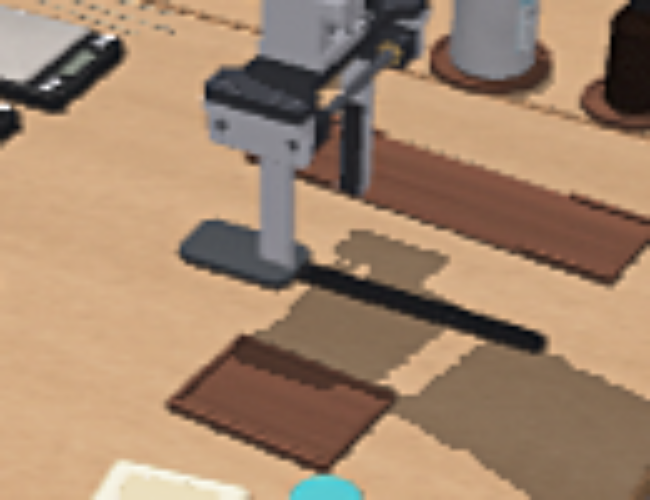

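The gripper straddles the spatula handle just behind the blade junction, which is at (260,184) in full-picture pixels. I back off 3 mm for margin, go down and close.

Emit:
{"op": "carry_out", "data": {"motion": [[[-0.014,0,0.05],0],[[-0.014,0,0.11],0],[[-0.014,0,0.16],0],[[-0.014,0,0.19],0],[[-0.014,0,0.202],0],[[-0.014,0,0.202],0]]}}

```text
time_s: 30.6
ee_pos: [0.553, -0.0635, 0.0021]
eef_rot: [-3.141, 0.001, 0.009]
force: [0.8, -0.0, -0.8]
grip_width: 0.0941
grip_force: 0.0
```

Emit:
{"op": "carry_out", "data": {"motion": [[[0,0,0],0],[[0,0,0],0],[[0,0,0],0],[[0,0,0],0],[[0,0,0],0],[[0,0,0],0],[[0,0,0],0],[[0,0,0],0],[[0,0,0],0],[[0,0,0],0],[[0,0,0],0],[[0,0,0],0]], "hand": 1, "force": 25}}

```text
time_s: 31.8
ee_pos: [0.5531, -0.0636, 0.0025]
eef_rot: [3.142, -0.0, 0.009]
force: [-0.6, 0.2, 0.4]
grip_width: 0.0165
grip_force: 25.0
```

Emit:
{"op": "carry_out", "data": {"motion": [[[0,0,-0.04],0],[[0,0,-0.1],0],[[0,0,-0.17],0],[[0,0,-0.24],0],[[0,0,-0.29],0],[[0,0,-0.3],0],[[0,0,-0.3],0]]}}

```text
time_s: 32.5
ee_pos: [0.5532, -0.0636, 0.0628]
eef_rot: [3.142, -0.001, 0.009]
force: [-0.7, -0.3, 0.1]
grip_width: 0.0165
grip_force: 25.0
```

Run:
```python
from h import *
go((551,-207,62,-3.4),(551,-207,20,-3.4))
p,d=camera("side");m=mask("side","spatula",[258,170])
if m is not None:
    P=world("side",d,m);P=P[(P[:,2]<.1)];print(rect(P),P[:,0].min(),P[:,0].max(), P[P[:,0]<.45][:,2].mean(),P[P[:,0]>.6][:,2].mean(),P[P[:,0]<.45][:,1].mean(),P[P[:,0]>.6][:,1].mean())
cv2.imwrite("pics/a5.png",cv2.resize(p[130:230,200:330],None,fx=5,fy=5))
```

```text
t 32.5 at [553.2 -63.6  62.8] rpy [180.   -0.    0.5] w 0.0165
(551, -207, 62, -3.4) -> [-0.017, 0.717, 0.004] 0.0108
(551, -207, 20, -3.4) -> [-0.017, 0.717, 0.214] 0.0108
(array([526.7, -92.4]), 246.7, 103.7, 6.2) 0.3993837773168567 0.6463317819862381 0.0665097312439205 0.0636722393557739 -0.0594548714743706 -0.05740284700353855
```

View pics/a5.png

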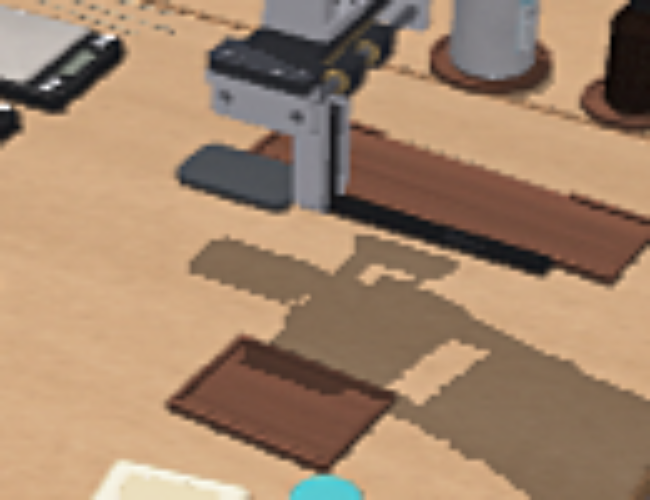

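The spatula is held level, with the blade at (247,165) and the handle end at (308,183). It goes over the long holder next.

Emit:
{"op": "carry_out", "data": {"motion": [[[0,0.06,0],0],[[0,0.18,0],0.003],[[-0.004,0.32,0],0.006],[[-0.006,0.46,0],0.0108],[[-0.008,0.58,0],0.0108],[[-0.01,0.67,0],0.0108],[[-0.011,0.719,0],0.0108],[[-0.011,0.719,0.08],0.0108],[[-0.011,0.719,0.16],0.0108],[[-0.011,0.719,0.2],0.0108],[[-0.011,0.719,0.2],0.0108]]}}

```text
time_s: 33.7
ee_pos: [0.5516, -0.2069, 0.0214]
eef_rot: [-3.141, 0.002, -0.059]
force: [0.4, -0.6, 0.1]
grip_width: 0.0168
grip_force: 25.0
```

Run:
```python
from h import *
go((551,-207.5,6.2,-3.4))
p,d=camera("side")
cv2.imwrite("pics/a6.png",cv2.resize(p[130:210,230:340],None,fx=7,fy=7,interpolation=cv2.INTER_CUBIC))
```

```text
t 33.7 at [ 551.6 -206.9   21.4] rpy [-1.8e+02  1.0e-01 -3.4e+00] w 0.0168
(551, -207.5, 6.2, -3.4) -> [-0.003, 0.003, 0.076] 0.0001
```

View pics/a6.png

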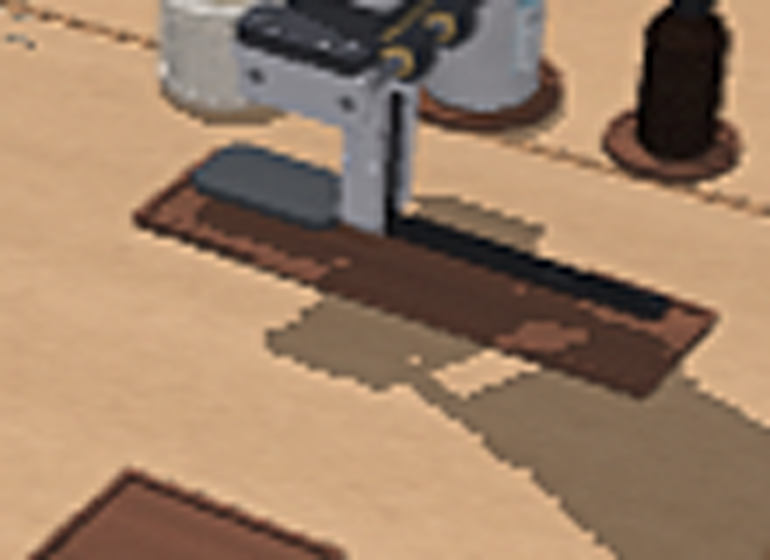

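The spatula lies over the tray, aligned with it, and appears shifted only because of its height. I lower it.

Emit:
{"op": "carry_out", "data": {"motion": [[[-0.001,0.002,0.03],0],[[-0.001,0.002,0.055],0],[[-0.001,0.002,0.07],0],[[-0.001,0.002,0.075],0],[[-0.001,0.002,0.075],0],[[-0.001,0.002,0.075],0]]}}

```text
time_s: 34.35
ee_pos: [0.552, -0.2078, 0.0076]
eef_rot: [3.141, -0.0, -0.059]
force: [0.2, 0.3, -1.0]
grip_width: 0.0166
grip_force: 25.0
```

Run:
```python
from h import *
go((551,-207.5,6.2,-3.4));print(ctrl.get_obs()["force"])
p,d=camera("side")
cv2.imwrite("pics/a7.png",cv2.resize(p[130:210,230:340],None,fx=7,fy=7,interpolation=cv2.INTER_CUBIC))
```

```text
t 34.4 at [ 552.  -207.8    7.6] rpy [180.   -0.   -3.4] w 0.0166
(551, -207.5, 6.2, -3.4) -> [-0.005, -0.001, 0.007] 0.0
[ 0.16645736  0.27739606 -1.0082451 ]
```

View pics/a7.png

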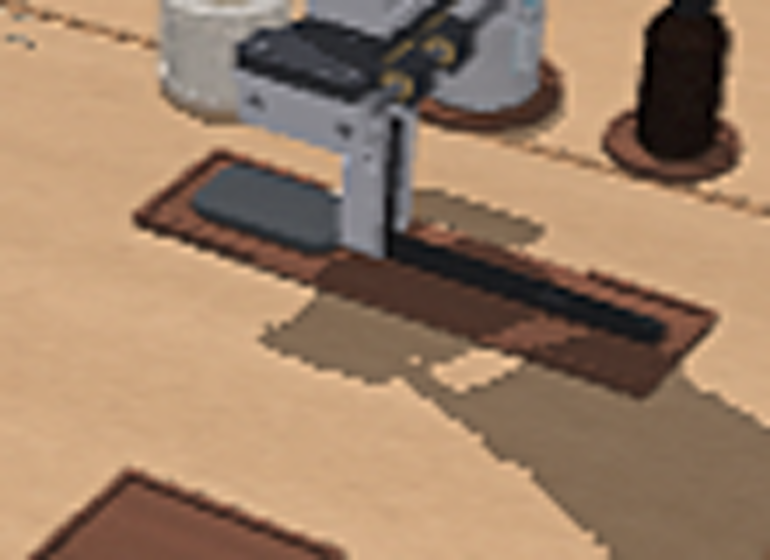

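The spatula sits inside the rim on all sides. I lower the last millimetre and release.

Emit:
{"op": "carry_out", "data": {"motion": [[[0,0,0.004],0],[[0,0,0.006],0],[[0,0,0.006],0]]}}

```text
time_s: 34.7
ee_pos: [0.552, -0.2078, 0.0064]
eef_rot: [3.142, -0.0, -0.059]
force: [-1.4, 0.2, 2.5]
grip_width: 0.0168
grip_force: 25.0
```

Emit:
{"op": "carry_out", "data": {"motion": [[[0,0,0],0],[[0,0,0],0],[[0,0,0],0],[[0,0,0],0],[[0,0,0],0],[[0,0,0],0],[[0,0,0],0],[[0,0,0],0],[[0,0,0],0],[[0,0,0],0],[[0,0,0],0],[[0,0,0],0]], "hand": -1}}

```text
time_s: 35.9
ee_pos: [0.5519, -0.2077, 0.0063]
eef_rot: [3.142, -0.0, -0.059]
force: [0.0, -0.0, 0.0]
grip_width: 0.0942
grip_force: 0.0
```

Emit:
{"op": "carry_out", "data": {"motion": [[[0,0,-0.04],0],[[0,0,-0.14],0],[[0,0,-0.3],0],[[0,0,-0.48],0],[[0,0,-0.65],0],[[0,0,-0.75],0],[[0,0,-0.75],0],[[0,0,-0.75],0]]}}

```text
time_s: 36.7
ee_pos: [0.5517, -0.2077, 0.156]
eef_rot: [-3.142, 0.0, -0.059]
force: [-0.1, -0.3, -0.6]
grip_width: 0.0936
grip_force: 0.0
```

Run:
```python
from h import *
go((506,203,155,8))
```

```text
t 36.7 at [ 551.7 -207.7  156. ] rpy [-180.     0.    -3.4] w 0.0936
(506, 203, 155, 8) -> [-0.35, -2.036, 0.005] -0.0317
```

Emit:
{"op": "carry_out", "data": {"motion": [[[-0.02,-0.1,0],0],[[-0.05,-0.27,0],0],[[-0.085,-0.5,0],0],[[-0.13,-0.74,0],0],[[-0.17,-1,0],0]]}}

```text
time_s: 37.2
ee_pos: [0.5285, -0.0063, 0.1549]
eef_rot: [-3.141, 0.002, -0.06]
force: [0.6, 0.3, 0.5]
grip_width: 0.0937
grip_force: 0.0
```

Emit:
{"op": "carry_out", "data": {"motion": [[[-0.03,-0.22,0],-0.005],[[-0.07,-0.44,0],-0.012],[[-0.11,-0.66,0],-0.02],[[-0.15,-0.85,0],-0.028],[[-0.17,-0.95,0],-0.0325],[[-0.17,-1,0],-0.0325],[[-0.17,-1,0],-0.0325]]}}

```text
time_s: 37.9
ee_pos: [0.5073, 0.1938, 0.1554]
eef_rot: [3.141, 0.001, 0.146]
force: [1.3, -0.8, -0.5]
grip_width: 0.0938
grip_force: 0.0
```

Run:
```python
from h import *
go((505.5,204,155,8.3),(505.5,204,12,8.3))
p,d=camera("top");m=mask("top","spatula",[330,195])
if m is None: m=mask("top","spatula",[335,200])
if m is not None: print("spatula",rect(world("top",d,m)))
m=mask("top","long_holder",[334,200])
if m is not None: print("long",rect(world("top",d,m)))
cv2.imwrite("pics/a8.png",cv2.resize(np.hstack([p[150:250,290:410]]),None,fx=6,fy=6,interpolation=cv2.INTER_CUBIC))
```

```text
t 37.9 at [507.3 193.8 155.4] rpy [1.8e+02 1.0e-01 8.3e+00] w 0.0938
(505.5, 204, 155, 8.3) -> [-0.002, -0.052, 0.002] 0.0001
(505.5, 204, 12, 8.3) -> [-0.002, -0.052, 0.717] 0.0001
spatula (array([ 522.8, -207. ]), 256.7, 50.7, -3.3)
long (array([ 527. , -204.8]), 300.1, 87.6, -2.5)
```

View pics/a8.png

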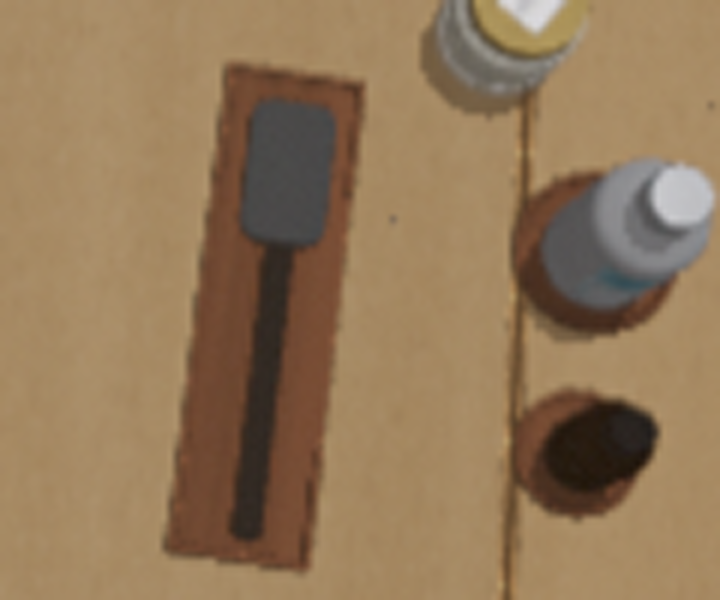

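The spatula lies inside the long tray: tray ends at rows 75 and 560 of the crop, spatula ends at 98 and 538, so it is centred. Both bottles stand within their rims. Next is the soap.

Emit:
{"op": "carry_out", "data": {"motion": [[[-0.002,-0.052,0.05],0],[[-0.002,-0.052,0.15],0],[[-0.002,-0.052,0.28],0],[[-0.002,-0.052,0.42],0],[[-0.002,-0.052,0.55],0],[[-0.002,-0.052,0.65],0],[[-0.002,-0.052,0.7],0],[[-0.002,-0.052,0.717],0],[[-0.002,-0.052,0.717],0],[[-0.002,-0.052,0.717],0]]}}

```text
time_s: 39.05
ee_pos: [0.5065, 0.2034, 0.0137]
eef_rot: [-3.141, -0.001, 0.145]
force: [0.6, -0.5, -0.0]
grip_width: 0.0942
grip_force: 0.0
```

Emit:
{"op": "carry_out", "data": {"motion": [[[0,0,0],0],[[0,0,0],0],[[0,0,0],0],[[0,0,0],0],[[0,0,0],0],[[0,0,0],0],[[0,0,0],0],[[0,0,0],0]], "hand": 1, "force": 20}}

```text
time_s: 39.85
ee_pos: [0.5061, 0.2032, 0.0129]
eef_rot: [3.142, -0.0, 0.145]
force: [-0.5, -1.5, 1.1]
grip_width: 0.0538
grip_force: 19.9
```

Emit:
{"op": "carry_out", "data": {"motion": [[[0,0,-0.04],0],[[0,0,-0.1],0],[[0,0,-0.17],0],[[0,0,-0.24],0],[[0,0,-0.29],0],[[0,0,-0.3],0],[[0,0,-0.3],0]]}}

```text
time_s: 40.55
ee_pos: [0.5061, 0.2032, 0.0732]
eef_rot: [-3.141, -0.001, 0.145]
force: [-0.7, 0.2, -1.6]
grip_width: 0.054
grip_force: 19.9
```

Run:
```python
from h import *
go((510,65,72,-4),(510,65,30,-4))
for c,n in(("side",[237,215]),("top",[220,195])):
    p,d=camera(c);m=mask(c,"soap_bar",n)
    if m is not None:
        P=world(c,d,m);print(c,rect(P[P[:,2]<.11]),np.percentile(P[:,2],[5,50,95]))
```

```text
t 40.5 at [506.1 203.2  73.2] rpy [-180.    -0.     8.3] w 0.054
(510, 65, 72, -4) -> [-0.081, 0.687, 0.006] 0.0342
(510, 65, 30, -4) -> [-0.081, 0.687, 0.216] 0.0342
side (array([510. , 156.7]), 162.5, 83.1, -83.2) [0.06531103 0.08600641 0.09054476]
```

Emit:
{"op": "carry_out", "data": {"motion": [[[-0.01,0.06,0],0.004],[[-0.02,0.18,0],0.01],[[-0.035,0.31,0],0.018],[[-0.05,0.44,0],0.027],[[-0.065,0.56,0],0.0342],[[-0.074,0.65,0],0.0342],[[-0.077,0.684,0],0.0342],[[-0.077,0.684,0.08],0.0342],[[-0.077,0.684,0.16],0.0342],[[-0.077,0.684,0.2],0.0342],[[-0.077,0.684,0.22],0.0342],[[-0.077,0.684,0.22],0.0342]]}}

```text
time_s: 41.95
ee_pos: [0.5105, 0.0657, 0.0287]
eef_rot: [3.142, 0.001, -0.07]
force: [-0.4, 0.1, -1.8]
grip_width: 0.0541
grip_force: 19.9
```

Run:
```python
from h import *
go((511,65.5,16.8,-4))
p,d=camera("side")
cv2.imwrite("pics/a9.png",cv2.resize(p[160:240,200:310],None,fx=7,fy=7,interpolation=cv2.INTER_CUBIC))
```

```text
t 42.0 at [510.5  65.7  28.7] rpy [180.   0.  -4.] w 0.0541
(511, 65.5, 16.8, -4) -> [0.003, 0.001, 0.059] -0.0
```

View pics/a9.png

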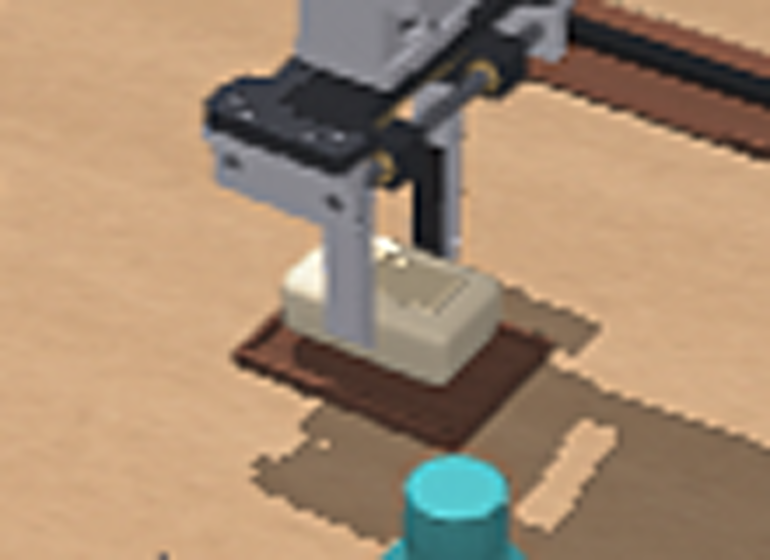

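The soap is aligned over its tray, about 12 mm up. I lower it and release.

Emit:
{"op": "carry_out", "data": {"motion": [[[0.001,0,0.025],0],[[0.001,0,0.045],0],[[0.001,0,0.056],0],[[0.001,0,0.06],0],[[0.001,0,0.06],0],[[0.001,0,0.06],0]]}}

```text
time_s: 42.6
ee_pos: [0.5108, 0.0656, 0.0169]
eef_rot: [-3.142, -0.0, -0.07]
force: [-0.1, 0.3, -0.4]
grip_width: 0.0539
grip_force: 19.9
```

Emit:
{"op": "carry_out", "data": {"motion": [[[0,0,0],0],[[0,0,0],0],[[0,0,0],0],[[0,0,0],0],[[0,0,0],0],[[0,0,0],0],[[0,0,0],0],[[0,0,0],0]], "hand": -1}}

```text
time_s: 43.4
ee_pos: [0.5108, 0.0656, 0.0168]
eef_rot: [-3.142, 0.0, -0.07]
force: [0.4, -0.0, -0.1]
grip_width: 0.0938
grip_force: 0.0
```

Emit:
{"op": "carry_out", "data": {"motion": [[[0,0,-0.06],0],[[0,0,-0.18],0],[[0,0,-0.34],0],[[0,0,-0.54],0],[[0,0,-0.74],0],[[0,0,-0.92],0],[[0,0,-1],0],[[0,0,-1],0]]}}

```text
time_s: 44.2
ee_pos: [0.5115, 0.0657, 0.22]
eef_rot: [-3.141, -0.005, -0.07]
force: [-0.0, -0.9, -0.6]
grip_width: 0.0936
grip_force: 0.0
```

Emit:
{"op": "carry_out", "data": {"motion": [[[-0.1,0.1,-0.1],0],[[-0.25,0.25,-0.2],0],[[-0.4,0.4,-0.2],0],[[-0.5,0.6,-0.2],0],[[-0.5,0.8,-0.2],0],[[-0.5,0.95,-0.2],0],[[-0.5,1,-0.2],0],[[-0.5,1,-0.2],0]]}}

```text
time_s: 45.0
ee_pos: [0.3967, -0.1274, 0.2561]
eef_rot: [-3.141, 0.001, -0.072]
force: [-1.0, 1.0, -0.2]
grip_width: 0.0936
grip_force: 0.0
```

Run:
```python
from h import *
go((511,65,200,-4))
for c,n,h in(("side",[257,205],[257,209]),("top",[256,198],[257,199])):
    p,d=camera(c);m=mask(c,"soap_bar",n)
    if m is not None:
        P=world(c,d,m);print(c,rect(P),np.percentile(P[:,2],[5,50,95]))
    if c=="side": a=p[90:240,220:350]
    else: b=p[150:300,220:410]
cv2.imwrite("pics/a10.png",cv2.resize(np.hstack([a,b[:150,:130]]),None,fx=3,fy=3,interpolation=cv2.INTER_CUBIC))
```

```text
t 45.0 at [ 396.7 -127.4  256.1] rpy [-1.8e+02  1.0e-01 -4.1e+00] w 0.0936
(511, 65, 200, -4) -> [0.501, -1.0, 0.281] -0.0003
side (array([525. ,  65.6]), 118.9, 64.5, -12.0) [0.00799924 0.03000247 0.03432527]
top (array([513.5,  64.7]), 90.3, 53.6, -1.9) [0.02603656 0.03268515 0.0389348 ]
```

View pics/a10.png

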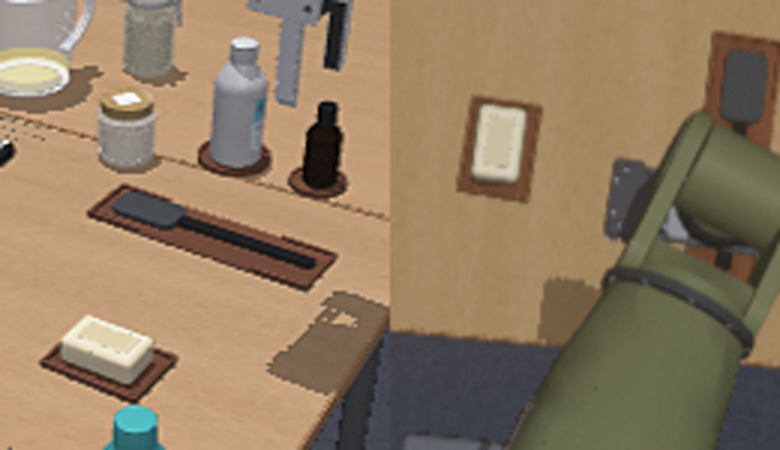

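All four things sit within their holders' rims, with the soap's top face at about 34 mm (4 mm floor plus 30 mm). The gold-lid jar stands at (262,132) as before, and the arm is clear.

```bash
python3 -c "
from station import ctrl
print(ctrl.hand_in())"
```

```text
the job is handed in; nothing more can be done
None
```

I put the amber bottle, metal bottle, spatula and soap into their matching holders, in the order asked, left the two jars untouched, and handed the job in at about 45 s on the robot's clock; the judge's verdict was not shown.

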